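# Set out the painter's place around the palette

### The job

Set out the painting place around the white palette. Stand the blue tub midway between the palette and the metal water pot; stand the yellow tub at the palette's opposite end, in line with the pot and palette, about 3 cm clear of the palette, and stack the small red tub centrally on top of the yellow one. Lay the wooden brush rest along the palette's far long side (away from the robot), centred and parallel to it with a gap of about 2 cm; leave everything upright, and do not disturb the green tub or the roll of tape.

Things in the scene. Friction and masses are not known exactly. Their poses are not given: they have to be found in the camera images.
- palette: white rectangular mixing palette with paint dabs, fixed: 80 mm along its x, 110 mm along its y, 15 mm high. Origin at the centre of its underside; its x points to its far long side, away from the robot, within 0.1 rad of straight ahead; y to the left. The water pot stands off its left or right end (varies), within 4 mm of its y axis, centres 240 to 250 mm apart.
- water_pot: open, empty metal water pot, fixed: 84 mm across the rim, 72 mm across the foot, 70 mm high. Origin at the centre of its underside.
- blue_tub: tub of paint with a flat closed lid, blue with a pale paper band: 56 mm across the lid (body 3 mm less), 50 mm high, 85-170 g, loose, standing upright. Origin at the centre of its underside, z up. Goes midway between palette and water pot.
- yellow_tub: tub of paint with a flat closed lid, yellow with a pale paper band: 56 mm across the lid (body 3 mm less), 50 mm high, 85-170 g, loose, standing upright. Origin at the centre of its underside, z up. Goes at the end of the palette that is away from the pot; its centre then lies 113 mm from the palette's centre.
- red_tub: tub of paint with a flat closed lid, red (the small one) with a pale paper band: 46 mm across the lid (body 3 mm less), 38 mm high, 50-100 g, loose, standing upright. Origin at the centre of its underside, z up. Goes on top of the yellow tub, so its underside is then 50 mm above the table.
- brush_rest: light wooden brush rest, loose, lying flat: a bar 24 mm along its x, 110 mm along its y, 24 mm high at its four full-width ridges (16 mm in the notches between), 40-85 g; gripped across its 24 mm. Origin at the centre of its underside; z up. Either way round will do. Goes behind the palette, its centre 72 mm from the palette's centre along the palette's x.
- green_tub: tub of paint with a flat closed lid, green with a pale paper band: 56 mm across the lid (body 3 mm less), 50 mm high, 85-170 g, loose, standing upright. Origin at the centre of its underside, z up. Not needed: stays where it is.
- tape_roll: roll of yellow-orange masking tape lying flat, loose: 68 mm outside, 50 mm inside, 22 mm high, behind the place of the blue tub, its centre 110 to 125 mm farther out. Origin at the centre of its underside. Stays where it is.
Things that resemble listed ones, but are neither listed nor needed, are in the scene too. Several things have the shape of the yellow_tub; the one meant has the colours described above.

How it is judged:
By the outcome, as a careful person would: the job done as asked, in the order asked, and still so for the second after the job is handed in, with the robot touching nothing.
It also fails if it takes over 102 s, if anything falls off the work surface, if the arm or the gripper's body presses on something with over 40 N, if the wrist force passes 120 N, or if a joint passes its speed limit or range.

### The arm

A 6-joint arm with a two-finger parallel gripper is mounted at the origin on the work surface. World frame = base frame: x ahead of the robot, y to its left, z up, the work surface at z = 0. Lengths are in m, angles in rad, forces in N, time in s.
With the tool pointing down it reaches from about 0.25 to 0.85 m from the base axis. Payload 12.5 kg.
Tool frame: the origin (TCP) lies midway between the tips of the shut fingers; the grasp point (between the pads) lies 19 mm behind it (grip_depth is the z of the grasp point in the tool frame, in m); z points along the fingers, y is the line along which they close (so a half turn about z gives the same grasp; the last joint's range is limited). The gripper opens to 93 mm and grips with 3 to 60 N. Pads are 15 mm wide; open, the fingers measure 128 mm over their backs; the gripper's body (75 mm by 188 mm) begins 65 mm behind the grasp point.
Start: joints at [-1.223, 0.351, 1.652, -0, 1.139, -0.085], TCP at [0.231, -0.499, 0.219] pointing down, gripper open.
Joint ranges: [-2.75, 2.75], [-0.79, 2.1], [0.01, 2.65], [-1.57, 4.71], [0.07, 3.14], [-2.87, 2.87]. Speed limits (rad/s): [2.22, 2.22, 2.79, 3.14, 3.14, 3.14].

### API

Orientations are given as [roll, pitch, yaw] about the fixed x, y, z axes, in that order (R = Rz(yaw) Ry(pitch) Rx(roll)).
In Python, from workcell import * gives the robot as it stands.
- The arm moves only by the shell command python3 -m creep 'ROWS'. ROWS is JSON, a list of rows, each a list of 3 entries, a list of its own where there are three numbers: the shift along the tool's x, y, z in m, then the turn, a rotation vector about the tool's x, y, z in degrees, then the opening, from 0 (shut) to 1 (fully open). In form: [[[tx, ty, tz], [wx, wy, wz], gripper], ...]. A call has 1 to 20 rows; each row is the pose to reach, as a shift and turn from the pose commanded when the call began, along the tool's axes at that moment; what a row does not reach only later rows make up. A row lasts 1/12 s, in which the tool goes at most 41.7 mm and 7.16 degrees, less where a joint would pass 70% of its speed; a pose out of reach is approached as far as the arm can. A call with a gripper value outside its range is refused whole. The fingers move at their own pace and stop on an object; the grip force is fixed at half the most. Time passes only in rows, so rows that repeat a pose let the fingers close. It gives the time, the measured TCP pose, the force, the opening and the grip force at its end, in the units of the state.
- get_obs(): the state, without advancing time (a new reading comes with each control period).
- grab_frame(name): name is "scene" or "top" or "wrist"; returns the picture (480x640x3 uint8, red, green, blue); there is no depth.
- camera_model(name): a dict with "camera_matrix" (3x3 intrinsics, pixels), "R" (3x3) and "t" (3): a world point X has camera coordinates R X + t. Camera axes: x right, y down, z forward; pixel columns grow to the right and rows downward; lengths in m; the calibration is good to about 2 mm. A picture is of the moment at which its call begins: read the wrist's pose just before it. camera_model takes no time and is no camera call; for the wrist camera it gives the pose at the moment of the call.
- job_done(): hands the job in; it is judged then, once.
The state is a dict: "time": time; "joint_positions": joint angles; "qvel": joint speeds; "joint_efforts": joint torques, N m; "ee_pos": TCP position; "tcp_rot": TCP orientation; "force": force on the tool from outside, world axes, zero at the start; "wrist_torque": the same for the moment, N m; "gripper_width": finger opening in m; "grip_force": force on a finger pad.
Only numpy, scipy, OpenCV 4.12 (cv2) and the standard library are available. Lean on these libraries where they do the work, as an engineer would, in place of code of your own. Each camera call takes 0.05 s, during which the arm holds its last target. There are 200 camera calls.

## Working session

There is one attempt and no reset: what is moved stays moved. The work goes in short steps, Python scripts to look and compute and a shell command to move; the robot and the scene stay as the last step left them, time stands still between calls to the robot, and variables do not carry over. Pictures are saved under pics/ and viewed, at most 14 in all, crops included, and the job is handed in when it is done.

```bash
mkdir -p pics; ls; python3 - <<'E'
from workcell import *
import cv2
for n in ["top","scene"]:
    cv2.imwrite(f"pics/{n}0.png",grab_frame(n)[:,:,::-1]); m=camera_model(n); print(n,m)
o=get_obs(); print(o)
E
```

```text
pics
top {'camera_matrix': array([[492.27515691,   0.        , 313.65552104],
       [  0.        , 492.27515691, 241.53890242],
       [  0.        ,   0.        ,   1.        ]]), 'R': array([[ 0.02068513, -0.99969466,  0.01351706],
       [-0.99606615, -0.02177147, -0.08589658],
       [ 0.08616464, -0.01168711, -0.99621236]]), 't': array([-0.05528864,  0.50154648,  0.98111075])}
scene {'camera_matrix': array([[472.84858277,   0.        , 323.63804043],
       [  0.        , 472.84858277, 240.47673044],
       [  0.        ,   0.        ,   1.        ]]), 'R': array([[ 0.69865509,  0.71542444, -0.00699545],
       [ 0.52843969, -0.52259534, -0.66906322],
       [-0.48231998,  0.46374775, -0.74317257]]), 't': array([-0.34815682, -0.26648699,  1.22905054])}
{'time': 0.1, 'joint_positions': array([-1.22260092e+00,  3.51165241e-01,  1.65235190e+00,  8.08356343e-06,
        1.13908684e+00, -8.45982096e-02]), 'qvel': array([-0.00077379, -0.00100805,  0.00069603,  0.00079416,  0.0009109 ,
       -0.00161487]), 'joint_efforts': array([ 8.76425984e-04, -4.98027420e+01, -2.85704005e+01,  7.00236065e-02,
        2.38719711e-02, -3.17102206e-05]), 'ee_pos': array([ 0.2305969 , -0.49899094,  0.21816775]), 'tcp_rot': array([-3.14058556e+00, -9.27669386e-05,  4.32790181e-01]), 'force': array([0.10508692, 0.58183256, 0.20952305]), 'wrist_torque': array([ 0.02861241, -0.02331838, -0.02187557]), 'grip_force': 0.0, 'gripper_width': 0.0926586312694278}
```

View pics/top0.png

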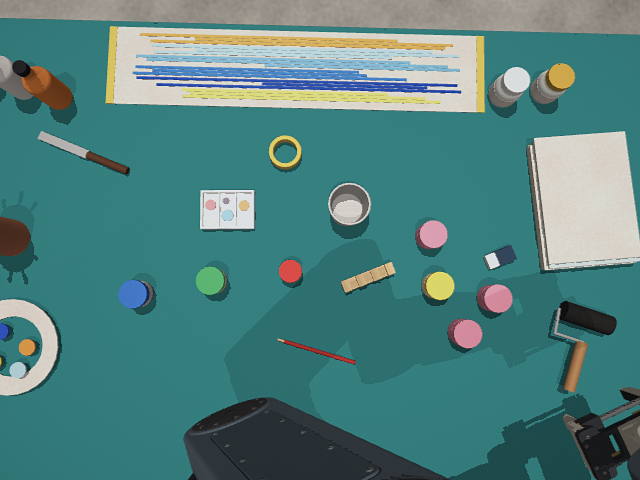

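View pics/scene0.png

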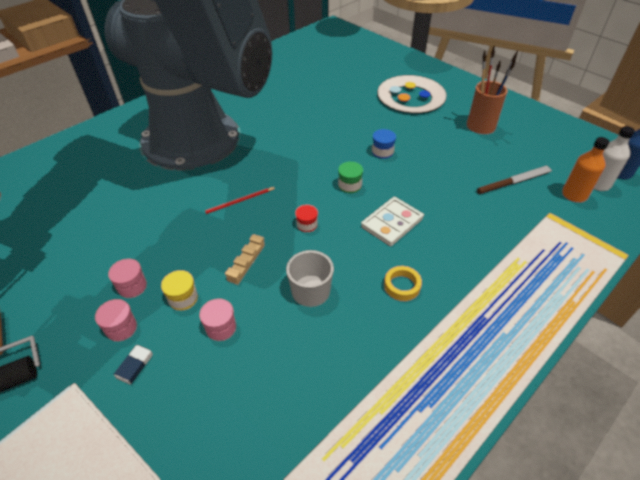

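```bash
cat > h.py <<'E'
from workcell import *
import numpy as np, cv2
from scipy.spatial.transform import Rotation as Rn
def ray(m,p,z):
    d=m["R"].T@np.linalg.inv(m["camera_matrix"])@np.array([p[0],p[1],1.]); c=-m["R"].T@m["t"]
    return (c+d*(z-c[2])/d[2])[:2]
HSV={"blue":(105,120,80,122,255,255),"green":(50,110,70,72,255,255),"red":(0,190,150,6,255,255),"yellow":(24,140,120,32,255,255)}
def blobs(im,lo,hi,amin=80):
    k=cv2.inRange(cv2.cvtColor(im,cv2.COLOR_RGB2HSV),np.array(lo),np.array(hi))
    cs,_=cv2.findContours(k,cv2.RETR_EXTERNAL,cv2.CHAIN_APPROX_NONE)
    return sorted([c for c in cs if cv2.contourArea(c)>amin],key=cv2.contourArea,reverse=True)
def cen(c): m=cv2.moments(c); return np.array([m["m10"]/m["m00"],m["m01"]/m["m00"]])
def delta(xyz,yaw):
    """shift and turn, in the present tool axes, to a tool-down pose"""
    o=get_obs(); R0=Rn.from_euler("xyz",o["tcp_rot"]); 
    best=min((R0.inv()*Rn.from_euler("xyz",[np.pi,0,yaw+k*np.pi]) for k in (0,1)),key=lambda r:r.magnitude())
    print("t",round(o["time"],1),"pos",o["ee_pos"].round(4),"yaw",o["tcp_rot"][2].round(3),"j6",o["joint_positions"][5].round(2))
    print("shift mm",(R0.inv().apply(np.array(xyz)-o["ee_pos"])*1000).round(1),"turn",best.as_rotvec(degrees=True).round(1))
E
python3 - <<'E'
from h import *
im={n:cv2.imread(f"pics/{n}0.png")[:,:,::-1].copy() for n in("top","scene")}
for n in im:
    m=camera_model(n)
    for k,v in HSV.items():
        for c in blobs(im[n],v[:3],v[3:])[:4]:
            p=cen(c); z=.038 if k=="red" else .05
            print(n,k,p.round(1),cv2.contourArea(c),ray(m,p,z).round(4))
m=camera_model("top"); T=im["top"]
def reg(name,x0,y0,x1,y1,lo,hi,z):
    k=np.zeros_like(T); k[y0:y1,x0:x1]=T[y0:y1,x0:x1]
    c=blobs(k,lo,hi)[0]; h=cv2.convexHull(c); r=cv2.minAreaRect(h); b=np.array([ray(m,p,z) for p in cv2.boxPoints(r)])
    print(name,r,"ctr",b.mean(0).round(4),"box",b.round(4).tolist())
reg("palette",180,175,275,245,(0,0,130),(179,70,255),.015)
reg("rest",330,255,405,300,(8,40,90),(25,200,255),.02)
reg("pot",320,175,380,245,(0,0,60),(179,60,255),.07)
reg("tape",260,130,310,175,(18,120,80),(32,255,255),.022)
T=cv2.cvtColor(T,cv2.COLOR_RGB2BGR)
a=cv2.resize(T[225:355,110:310],(800,520),interpolation=2)[:300]
a=cv2.resize(T[240:310,110:310],(800,280),interpolation=2); b=cv2.resize(T[215:355,330:530],(457,320),interpolation=2)
c=cv2.resize(T[255:300,335:402],(343,230),interpolation=2)
o=np.zeros((600,800,3),np.uint8); o[:280]=a; o[280:600,:457]=b; o[280:510,457:800]=c
cv2.imwrite("pics/crop.png",o)
E
```

```text
top blue [259.1  72.7] 1648.0 [0.8431 0.0741]
top blue [323.5  85. ] 1585.0 [ 0.8206 -0.0577]
top blue [132.8 293.6] 617.5 [0.3904 0.3068]
top blue [  3.4 331.2] 97.0 [0.3132 0.5519]
top green [209.9 280.3] 599.0 [0.4194 0.1577]
top yellow [111.2  64.4] 434.5 [0.8525 0.3746]
top yellow [480.2  73.6] 385.5 [ 0.8532 -0.3785]
scene blue [415.2 392.3] 2018.0 [ 0.8507 -0.151 ]
scene blue [484.8 338.4] 1917.0 [0.8728 0.0027]
scene blue [527.9   8.9] 1475.0 [0.2605 1.2178]
scene blue [383.7 138.8] 311.0 [0.3998 0.2986]
scene green [350.2 172. ] 368.5 [0.4282 0.1518]
scene red [306.1 213.6] 203.5 [4.464e-01 1.000e-04]
scene yellow [403.3 280.1] 686.0 [0.7036 0.0009]
scene yellow [177.  283.6] 588.0 [ 0.4229 -0.2949]
scene yellow [458.6 325.8] 291.5 [ 0.829  -0.0078]
scene yellow [588.1 236. ] 210.5 [0.8879 0.3406]
palette ((227.0, 209.0), (38.0, 54.0), 90.0) ctr [0.5667 0.135 ] box [[0.6048, 0.1921], [0.6074, 0.0808], [0.5284, 0.0784], [0.526, 0.1889]]
rest ((367.465576171875, 276.913818359375), (12.070195198059082, 54.03733444213867), 68.19859313964844) ctr [ 0.4331 -0.1556] box [[0.4229, -0.1], [0.4658, -0.2017], [0.4432, -0.211], [0.4005, -0.1095]]
pot ((349.0, 204.0), (42.0, 42.0), 90.0) ctr [ 0.5737 -0.1116] box [[0.6142, -0.0698], [0.6162, -0.1522], [0.5332, -0.1531], [0.5314, -0.0713]]
tape ((285.0, 152.0), (32.0, 32.0), 90.0) ctr [0.6872 0.0185] box [[0.7202, 0.0525], [0.7218, -0.0138], [0.6543, -0.0153], [0.6527, 0.0506]]
```

View pics/crop.png

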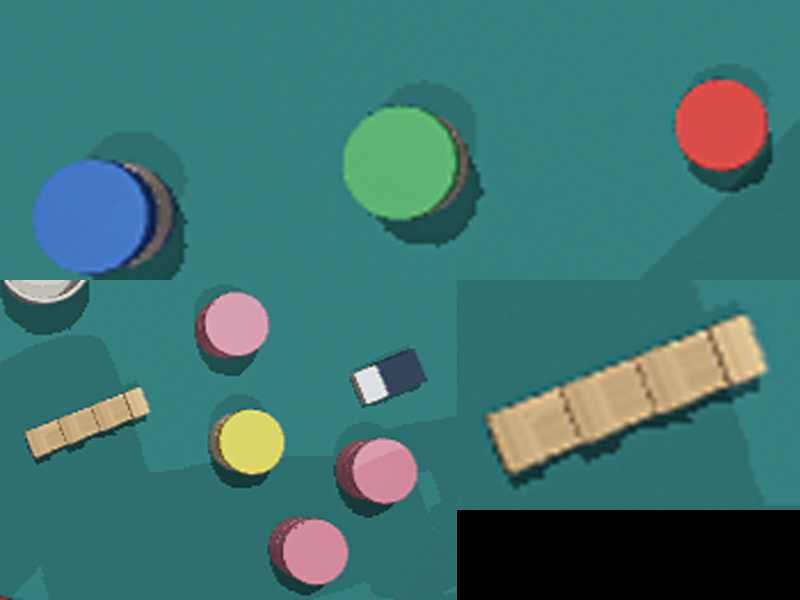

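```bash
python3 - <<'E'
from h import *
delta([0.42,0.06,0.30],np.pi/2)
E
```

```text
t 0.1 pos [ 0.2306 -0.499   0.2182] yaw 0.433 j6 -0.08
shift mm [ 406.4 -428.1  -81.4] turn [ -0.   -0.  -65.2]
```

```bash
python3 -m creep '[[[0.406,-0.428,-0.081],[0,0,-65],1],[[0.406,-0.428,-0.081],[0,0,-65],1],[[0.406,-0.428,-0.081],[0,0,-65],1],[[0.406,-0.428,-0.081],[0,0,-65],1],[[0.406,-0.428,-0.081],[0,0,-65],1],[[0.406,-0.428,-0.081],[0,0,-65],1],[[0.406,-0.428,-0.081],[0,0,-65],1],[[0.406,-0.428,-0.081],[0,0,-65],1],[[0.406,-0.428,-0.081],[0,0,-65],1],[[0.406,-0.428,-0.081],[0,0,-65],1],[[0.406,-0.428,-0.081],[0,0,-65],1],[[0.406,-0.428,-0.081],[0,0,-65],1],[[0.406,-0.428,-0.081],[0,0,-65],1],[[0.406,-0.428,-0.081],[0,0,-65],1],[[0.406,-0.428,-0.081],[0,0,-65],1],[[0.406,-0.428,-0.081],[0,0,-65],1],[[0.406,-0.428,-0.081],[0,0,-65],1],[[0.406,-0.428,-0.081],[0,0,-65],1]]'
python3 - <<'E'
from h import *
m=camera_model("wrist");im=grab_frame("wrist"); cv2.imwrite("pics/w1.png",im[:,:,::-1]); np.save("w1.npy",np.array([m],dtype=object)); print(get_obs()["time"],-m["R"].T@m["t"],m["R"][2])
E
```

```text
time: 1.6
ee_pos: [0.4193, 0.0587, 0.2993]
tcp_rot: [-3.141, 0.0, 1.567]
force: [0.3, -0.5, 0.4]
gripper_width: 0.0929
grip_force: 0.0
1.65 [0.41848407 0.13422578 0.46553887] [-0.00227046 -0.27155921 -0.96241906]
```

View pics/w1.png

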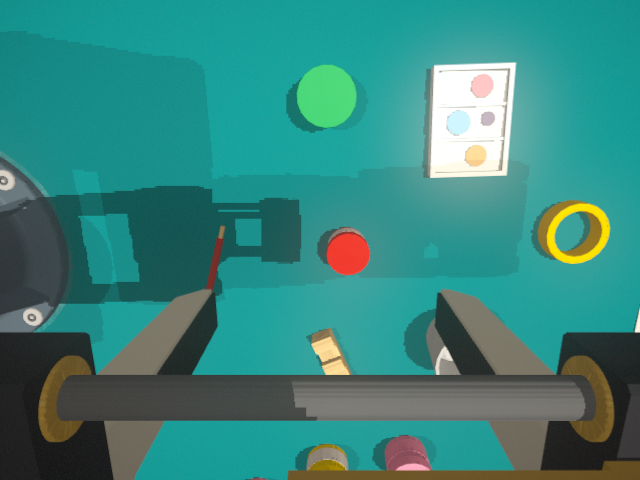

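```bash
cat >> h.py <<'E'
def palette(m,im,box):
    x0,y0,x1,y1=box; k=np.zeros_like(im); k[y0:y1,x0:x1]=im[y0:y1,x0:x1]
    c=cv2.convexHull(blobs(k,(0,0,130),(179,75,255))[0])
    w=np.array([ray(m,p,.015) for p in c[:,0]]); r=cv2.minAreaRect((w*1000).astype(np.float32)); return r
def lid(m,im,lo,hi,z,box=None):
    k=im
    if box: k=np.zeros_like(im); x0,y0,x1,y1=box; k[y0:y1,x0:x1]=im[y0:y1,x0:x1]
    c=blobs(k,lo,hi)[0]; w=np.array([ray(m,p,z) for p in c[:,0]],np.float32)*1000
    (a,r)=cv2.minEnclosingCircle(w); return np.array(cv2.fitEllipse(w)[0]).round(1),np.round(a,1),round(r,1)
E
python3 - <<'E'
from h import *
m=np.load("w1.npy",allow_pickle=True)[0]; im=cv2.imread("pics/w1.png")[:,:,::-1].copy()
print("pal w",palette(m,im,(400,40,560,200)))
print("green w",lid(m,im,(45,100,60),(75,255,255),.05,(270,50,380,150)))
print("red w",lid(m,im,(0,190,215),(4,255,255),.038,(310,210,400,290)))
print("tape w",lid(m,im,(20,120,80),(32,255,255),.022,(520,190,620,280)))
mt=camera_model("top"); T=cv2.imread("pics/top0.png")[:,:,::-1].copy()
print("pal t",palette(mt,T,(180,175,275,245)))
print("tape t",lid(mt,T,(18,120,80),(32,255,255),.022,(260,130,310,175)))
print("pot t",lid(mt,T,(0,0,60),(179,60,255),.07,(320,175,380,245)))
for k,(c,lo,z,b) in {"blue":(0,(105,120,140),.05,(100,270,170,320)),"green":(0,(50,90,130),.05,(190,260,240,305)),"red":(0,(0,130,170),.038,(270,250,310,290)),"yellow":(0,(24,90,160),.05,(410,260,470,310))}.items():
    hi={"blue":(122,255,255),"green":(72,255,255),"red":(8,255,255),"yellow":(34,255,255)}[k]
    print(k,lid(mt,T,lo,hi,z,b))
E
```

```text
pal w ((562.3983154296875, 136.015380859375), (88.54240417480469, 111.24324798583984), 1.5774173736572266)
green w (array([418.4, 159.2]), array([418.4, 159.2]), 27.7)
red w (array([440.5,   3. ]), array([440.5,   3.2]), 22.2)
tape w (array([683.4,  21.8]), array([683.3,  22.2]), 38.9)
pal t ((566.681884765625, 135.54367065429688), (79.02698516845703, 111.24177551269531), 1.2736575603485107)
tape t (array([687.4,  18.9]), array([687.4,  19.1]), 35.3)
pot t (array([ 573.9, -111.5]), array([ 573.1, -111.5]), 43.6)
blue (array([390.2, 307.9]), array([390.1, 307.9]), 27.6)
green (array([419.5, 158.3]), array([419.4, 158.5]), 27.6)
red (array([442. ,   2.2]), array([442.,   2.]), 22.6)
yellow (array([ 419. , -294.6]), array([ 419.1, -294.6]), 28.0)
```

```bash
python3 - <<'E'
from h import *
delta([0.390,0.308,0.022],np.pi/2)
E
```

```text
t 1.6 pos [0.4194 0.0585 0.2993] yaw 1.566 j6 0.03
shift mm [249.4 -30.4 277.3] turn [-0.   0.  -0.3]
```

```bash
python3 -m creep '[[[0.249,-0.03,0.18],[0,0,0],1],[[0.249,-0.03,0.18],[0,0,0],1],[[0.249,-0.03,0.18],[0,0,0],1],[[0.249,-0.03,0.18],[0,0,0],1],[[0.249,-0.03,0.18],[0,0,0],1],[[0.249,-0.03,0.18],[0,0,0],1],[[0.249,-0.03,0.18],[0,0,0],1],[[0.249,-0.03,0.18],[0,0,0],1],[[0.249,-0.03,0.18],[0,0,0],1],[[0.249,-0.03,0.21],[0,0,0],1],[[0.249,-0.03,0.24],[0,0,0],1],[[0.249,-0.03,0.26],[0,0,0],1],[[0.249,-0.03,0.277],[0,0,0],1],[[0.249,-0.03,0.277],[0,0,0],1],[[0.249,-0.03,0.277],[0,0,0],0.3],[[0.249,-0.03,0.277],[0,0,0],0.3],[[0.249,-0.03,0.277],[0,0,0],0.3],[[0.249,-0.03,0.277],[0,0,0],0.3],[[0.249,-0.03,0.277],[0,0,0],0.3],[[0.249,-0.03,0.277],[0,0,0],0.3]]'
python3 - <<'E'
from h import *
delta([0.5695,0.012,0.023],np.pi/2)
E
```

```text
time: 3.32
ee_pos: [0.3908, 0.3088, 0.0231]
tcp_rot: [3.141, -0.0, 1.567]
force: [0.7, -0.0, -0.4]
gripper_width: 0.0577
grip_force: 0.0
t 3.3 pos [0.3908 0.3088 0.0231] yaw 1.567 j6 0.58
shift mm [-2.961e+02  1.797e+02  1.000e-01] turn [ 0.  -0.  -0.2]
```

```bash
python3 -m creep '[[[0,0,0],[0,0,0],0],[[0,0,0],[0,0,0],0],[[0,0,0],[0,0,0],0],[[0,0,-0.02],[0,0,0],0],[[0,0,-0.05],[0,0,0],0],[[0,0,-0.08],[0,0,0],0],[[0,0,-0.11],[0,0,0],0],[[-0.03,0.02,-0.12],[0,0,0],0],[[-0.06,0.04,-0.12],[0,0,0],0],[[-0.09,0.06,-0.12],[0,0,0],0],[[-0.12,0.08,-0.12],[0,0,0],0],[[-0.15,0.1,-0.12],[0,0,0],0],[[-0.18,0.12,-0.12],[0,0,0],0],[[-0.21,0.14,-0.12],[0,0,0],0],[[-0.24,0.15,-0.12],[0,0,0],0],[[-0.27,0.17,-0.12],[0,0,0],0],[[-0.29,0.177,-0.12],[0,0,0],0],[[-0.296,0.18,-0.12],[0,0,0],0],[[-0.296,0.18,-0.12],[0,0,0],0]]'
python3 - <<'E'
from h import *
im=grab_frame("top"); cv2.imwrite("pics/t1.png",im[:,:,::-1])
im=grab_frame("wrist"); cv2.imwrite("pics/w2.png",im[:,:,::-1])
delta([0.5695,0.012,0.023],np.pi/2)
E
```

```text
time: 4.9
ee_pos: [0.5696, 0.0109, 0.1422]
tcp_rot: [-3.141, -0.0, 1.565]
force: [-0.3, 0.0, -1.7]
gripper_width: 0.0556
grip_force: 30.0
t 5.0 pos [0.569  0.0129 0.1424] yaw 1.567 j6 -0.06
shift mm [ -0.9   0.6 119.4] turn [-0.1 -0.  -0.2]
```

View pics/w2.png

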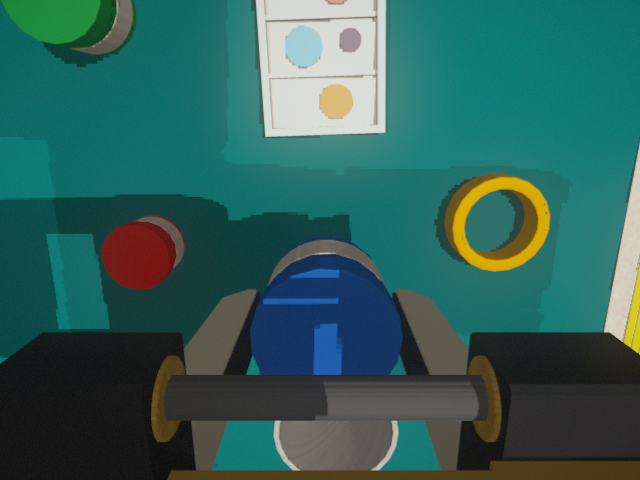

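```bash
python3 -m creep '[[[-0.001,0,0.03],[0,0,0],0],[[-0.001,0,0.06],[0,0,0],0],[[-0.001,0,0.09],[0,0,0],0],[[-0.001,0,0.11],[0,0,0],0],[[-0.001,0,0.117],[0,0,0],0],[[-0.001,0,0.119],[0,0,0],0],[[-0.001,0,0.119],[0,0,0],0],[[-0.001,0,0.119],[0,0,0],0.85],[[-0.001,0,0.119],[0,0,0],0.85],[[-0.001,0,0.119],[0,0,0],0.85],[[-0.001,0,0.119],[0,0,0],0.85],[[-0.001,0,0.09],[0,0,0],0.85],[[-0.001,0,0.05],[0,0,0],0.9],[[-0.001,0,0.01],[0,0,0],1],[[-0.001,0,-0.03],[0,0,0],1],[[-0.001,0,-0.05],[0,0,0],1]]'
python3 - <<'E'
from h import *
m=camera_model("wrist"); im=grab_frame("wrist"); cv2.imwrite("pics/w3.png",im[:,:,::-1])
print("blue",lid(m,im,(100,120,90),(122,255,255),.05),"green",lid(m,im,(45,100,60),(75,255,255),.05))
print(palette(m,im,(200,0,500,200)))
delta([0.419,-0.2946,0.023],np.pi/4)
E
```

```text
time: 6.33
ee_pos: [0.571, 0.0109, 0.1979]
tcp_rot: [3.135, 0.0, 1.567]
force: [0.1, -1.4, 0.4]
gripper_width: 0.0924
grip_force: 0.0
blue (array([568.6,  12.2]), array([568.4,  12.3]), 28.4) green (array([421. , 150.5]), array([420.3, 156.8]), 30.8)
((565.7127075195312, 128.1201934814453), (81.36775970458984, 94.64601135253906), 1.4769452810287476)
t 6.4 pos [0.5721 0.0109 0.2001] yaw 1.567 j6 -0.06
shift mm [-305.9 -153.7  175.8] turn [ 0.5 -0.2 44.8]
```

View pics/w3.png

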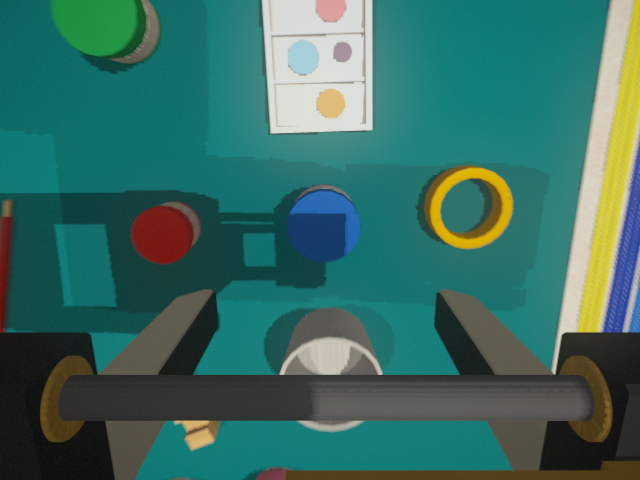

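```bash
python3 -m creep '[[[-0.306,-0.151,0.03],[0,0,45],1],[[-0.306,-0.151,0.06],[0,0,45],1],[[-0.306,-0.151,0.06],[0,0,45],1],[[-0.306,-0.151,0.06],[0,0,45],1],[[-0.306,-0.151,0.06],[0,0,45],1],[[-0.306,-0.151,0.06],[0,0,45],1],[[-0.306,-0.151,0.06],[0,0,45],1],[[-0.306,-0.151,0.06],[0,0,45],1],[[-0.306,-0.151,0.06],[0,0,45],1],[[-0.306,-0.151,0.06],[0,0,45],1],[[-0.306,-0.151,0.06],[0,0,45],1],[[-0.306,-0.151,0.06],[0,0,45],1],[[-0.306,-0.151,0.06],[0,0,45],1]]'
python3 - <<'E'
from h import *
m=camera_model("wrist"); im=grab_frame("wrist"); cv2.imwrite("pics/w4.png",im[:,:,::-1])
try: print(lid(m,im,(22,100,90),(34,255,255),.05))
except Exception as e: print(e)
delta([0.419,-0.2946,0.023],np.pi/4)
E
```

```text
time: 7.47
ee_pos: [0.4181, -0.2935, 0.1329]
tcp_rot: [3.141, -0.0, 0.783]
force: [0.8, 0.4, 0.0]
gripper_width: 0.0928
grip_force: 0.0
(array([ 418.4, -293.6]), array([ 418.6, -293.6]), 29.0)
t 7.5 pos [ 0.4182 -0.2935  0.1329] yaw 0.783 j6 0.08
shift mm [ -0.2   1.3 109.9] turn [ 0.  -0.  -0.1]
```

View pics/w4.png

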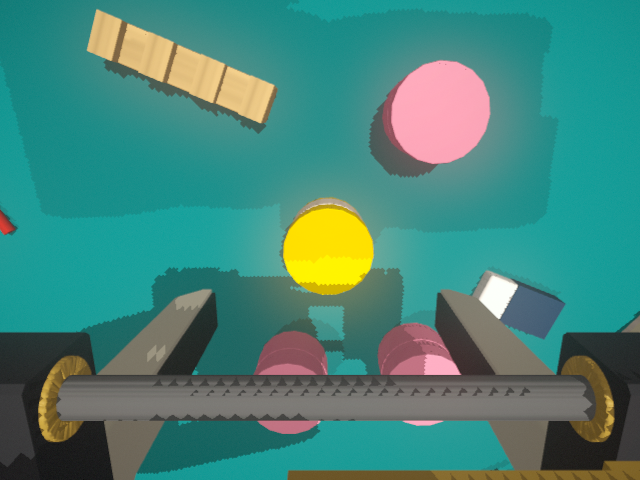

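```bash
python3 -m creep '[[[0,0,0.03],[0,0,0],1],[[0,0,0.06],[0,0,0],1],[[0,0,0.09],[0,0,0],1],[[0,0,0.105],[0,0,0],1],[[0,0,0.11],[0,0,0],1],[[0,0,0.11],[0,0,0],0],[[0,0,0.11],[0,0,0],0],[[0,0,0.11],[0,0,0],0],[[0,0,0.11],[0,0,0],0],[[0,0,0.11],[0,0,0],0],[[0,0,0.11],[0,0,0],0],[[0,0,0.11],[0,0,0],0],[[0,0,0.11],[0,0,0],0],[[0,0,0.11],[0,0,0],0],[[0,0,0.09],[0,0,0],0],[[0,0,0.06],[0,0,0],0],[[0,0,0.03],[0,0,0],0],[[0,0,0],[0,0,0],0],[[0,0,0],[0,0,0],0]]'
python3 - <<'E'
from h import *
delta([0.563,0.2485,0.023],np.pi/2)
E
```

```text
time: 9.1
ee_pos: [0.4193, -0.2959, 0.1376]
tcp_rot: [3.134, -0.001, 0.782]
force: [0.9, -0.3, -1.2]
gripper_width: 0.0551
grip_force: 30.0
t 9.1 pos [ 0.4193 -0.2959  0.1376] yaw 0.782 j6 0.08
shift mm [ 485.5 -285.9  112.8] turn [  0.4   0.1 -45.2]
```

```bash
python3 -m creep '[[[0.02,-0.012,-0.01],[0,0,0],0],[[0.05,-0.03,-0.01],[0,0,-3],0],[[0.08,-0.047,-0.01],[0,0,-6],0],[[0.12,-0.07,-0.01],[0,0,-10],0],[[0.15,-0.087,-0.01],[0,0,-14],0],[[0.19,-0.11,-0.01],[0,0,-18],0],[[0.22,-0.128,-0.01],[0,0,-22],0],[[0.25,-0.145,-0.01],[0,0,-26],0],[[0.28,-0.163,-0.01],[0,0,-30],0],[[0.31,-0.18,-0.01],[0,0,-34],0],[[0.34,-0.198,-0.01],[0,0,-38],0],[[0.37,-0.215,-0.01],[0,0,-42],0],[[0.4,-0.233,-0.01],[0,0,-45],0],[[0.43,-0.25,-0.01],[0,0,-45],0],[[0.455,-0.265,-0.01],[0,0,-45],0],[[0.475,-0.276,-0.01],[0,0,-45],0],[[0.485,-0.282,-0.01],[0,0,-45],0],[[0.485,-0.282,-0.01],[0,0,-45],0],[[0.485,-0.282,-0.01],[0,0,-45],0]]'
python3 - <<'E'
from h import *
m=camera_model("wrist");im=grab_frame("wrist")
z=get_obs()["ee_pos"][2]+.027
print(lid(m,im,(22,100,90),(34,255,255),z))
delta([0.563,0.2485,0.023],np.pi/2)
E
```

```text
time: 10.68
ee_pos: [0.5625, 0.2469, 0.1419]
tcp_rot: [-3.14, 0.001, 1.568]
force: [-0.1, 0.0, -2.3]
gripper_width: 0.0554
grip_force: 30.0
(array([561.2, 254.3]), array([561.1, 251.7]), 29.2)
t 10.7 pos [0.5625 0.2463 0.1421] yaw 1.567 j6 0.34
shift mm [  2.3   0.6 119.1] turn [-0.1  0.  -0.2]
```

```bash
python3 -m creep '[[[0.001,0,0.03],[0,0,0],0],[[0.001,0,0.06],[0,0,0],0],[[0.001,0,0.09],[0,0,0],0],[[0.001,0,0.11],[0,0,0],0],[[0.001,0,0.117],[0,0,0],0],[[0.001,0,0.119],[0,0,0],0],[[0.001,0,0.119],[0,0,0],0],[[0.001,0,0.119],[0,0,0],0.9],[[0.001,0,0.119],[0,0,0],0.9],[[0.001,0,0.119],[0,0,0],0.9],[[0.001,0,0.119],[0,0,0],0.9],[[0.001,0,0.09],[0,0,0],1],[[0.001,0,0.05],[0,0,0],1],[[0.001,0,0.01],[0,0,0],1],[[0.001,0,-0.03],[0,0,0],1],[[0.001,0,-0.05],[0,0,0],1],[[0.001,0,-0.05],[0,0,0],1],[[0.001,0,-0.05],[0,0,0],1]]'
python3 - <<'E'
from h import *
m=camera_model("wrist"); im=grab_frame("wrist"); cv2.imwrite("pics/w5.png",im[:,:,::-1])
print("yellow",lid(m,im,(22,100,90),(34,255,255),.05))
mt=camera_model("top"); T=grab_frame("top"); cv2.imwrite("pics/t2.png",T[:,:,::-1])
delta([0.441,0.0025,0.013],np.pi/2)
E
```

```text
time: 12.23
ee_pos: [0.5633, 0.2486, 0.1938]
tcp_rot: [3.139, -0.001, 1.567]
force: [-1.6, -0.2, -0.5]
gripper_width: 0.0927
grip_force: 0.0
yellow (array([561.8, 249.6]), array([561.6, 249.7]), 28.6)
t 12.3 pos [0.5624 0.2482 0.1914] yaw 1.567 j6 0.34
shift mm [-246.  -120.2  178.8] turn [-0.1  0.  -0.2]
```

View pics/w5.png

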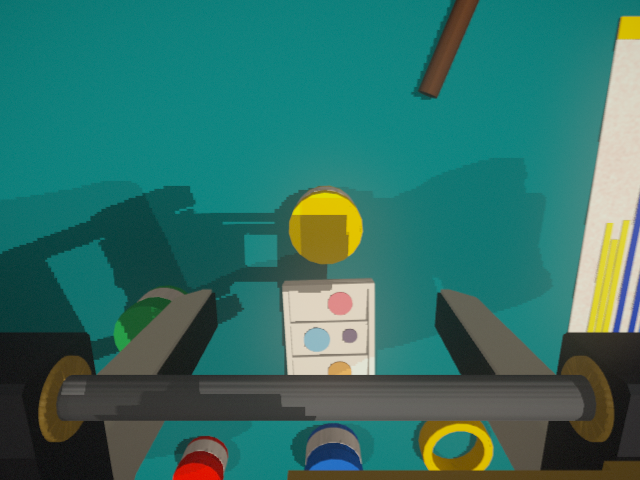

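```bash
python3 -m creep '[[[-0.246,-0.121,0.03],[0,0,0],1],[[-0.246,-0.121,0.06],[0,0,0],1],[[-0.246,-0.121,0.06],[0,0,0],1],[[-0.246,-0.121,0.06],[0,0,0],1],[[-0.246,-0.121,0.06],[0,0,0],1],[[-0.246,-0.121,0.06],[0,0,0],1],[[-0.246,-0.121,0.06],[0,0,0],1],[[-0.246,-0.121,0.06],[0,0,0],1],[[-0.246,-0.121,0.06],[0,0,0],1],[[-0.246,-0.121,0.06],[0,0,0],1],[[-0.246,-0.121,0.06],[0,0,0],1]]'
python3 - <<'E'
from h import *
m=camera_model("wrist"); im=grab_frame("wrist"); cv2.imwrite("pics/w6.png",im[:,:,::-1])
for b in [(0,150,120),(0,190,200)]: print("red",lid(m,im,b,(5,255,255),.038))
delta([0.441,0.0025,0.013],np.pi/2)
E
```

```text
time: 13.25
ee_pos: [0.4416, 0.0036, 0.1325]
tcp_rot: [-3.142, -0.0, 1.568]
force: [-0.4, 0.3, 0.3]
gripper_width: 0.0929
grip_force: 0.0
red (array([440.6,   3.2]), array([440.8,   3.5]), 23.6)
red (array([437.3,  18.2]), array([437.8,  18.5]), 14.8)
t 13.3 pos [0.4415 0.0037 0.1325] yaw 1.569 j6 -0.1
shift mm [ -1.2  -0.5 119.5] turn [ 0.  -0.  -0.1]
```

View pics/w6.png

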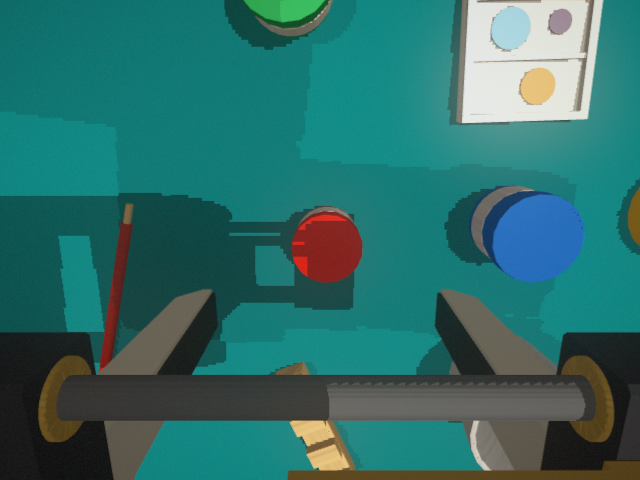

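```bash
python3 -m creep '[[[0,0,0.03],[0,0,0],1],[[0,0,0.06],[0,0,0],1],[[0,0,0.09],[0,0,0],1],[[0,0,0.11],[0,0,0],1],[[0,0,0.118],[0,0,0],1],[[0,0,0.118],[0,0,0],0],[[0,0,0.118],[0,0,0],0],[[0,0,0.118],[0,0,0],0],[[0,0,0.118],[0,0,0],0],[[0,0,0.118],[0,0,0],0],[[0,0,0.118],[0,0,0],0],[[0,0,0.118],[0,0,0],0],[[0,0,0.118],[0,0,0],0],[[0,0,0.118],[0,0,0],0],[[0,0,0.118],[0,0,0],0],[[0,0,0.118],[0,0,0],0]]'
python3 - <<'E'
from h import *
delta([0.5622,0.2487,0.066],np.pi/2)
E
```

```text
time: 14.63
ee_pos: [0.4413, 0.0028, 0.0149]
tcp_rot: [3.141, 0.0, 1.567]
force: [-2.1, -1.2, 7.0]
gripper_width: 0.0455
grip_force: 30.0
t 14.6 pos [0.4413 0.0028 0.0149] yaw 1.567 j6 -0.1
shift mm [246.3 120.  -51. ] turn [ 0.   0.  -0.2]
```

```bash
python3 -m creep '[[[0,0,-0.02],[0,0,0],0],[[0,0,-0.05],[0,0,0],0],[[0,0,-0.08],[0,0,0],0],[[0.01,0.005,-0.11],[0,0,0],0],[[0.03,0.015,-0.13],[0,0,0],0],[[0.06,0.03,-0.13],[0,0,0],0],[[0.09,0.044,-0.13],[0,0,0],0],[[0.12,0.058,-0.13],[0,0,0],0],[[0.15,0.073,-0.13],[0,0,0],0],[[0.18,0.088,-0.13],[0,0,0],0],[[0.21,0.102,-0.13],[0,0,0],0],[[0.23,0.112,-0.13],[0,0,0],0],[[0.24,0.117,-0.13],[0,0,0],0],[[0.246,0.12,-0.13],[0,0,0],0],[[0.246,0.12,-0.13],[0,0,0],0],[[0.246,0.12,-0.13],[0,0,0],0],[[0.246,0.12,-0.13],[0,0,0],0],[[0.246,0.12,-0.13],[0,0,0],0]]'
python3 - <<'E'
from h import *
m=camera_model("wrist"); im=grab_frame("wrist"); cv2.imwrite("pics/w7.png",im[:,:,::-1])
print(lid(m,im,(0,150,120),(5,255,255),get_obs()["ee_pos"][2]+.023))
delta([0.5622,0.2487,0.066],np.pi/2)
E
```

```text
time: 16.13
ee_pos: [0.5618, 0.2474, 0.1448]
tcp_rot: [-3.141, 0.0, 1.566]
force: [-0.4, 0.9, 0.3]
gripper_width: 0.0453
grip_force: 30.0
(array([560.3, 249.8]), array([560.1, 249.2]), 23.9)
t 16.2 pos [0.5619 0.2476 0.1449] yaw 1.566 j6 0.34
shift mm [ 1.1  0.3 78.9] turn [ 0.   0.  -0.3]
```

View pics/w7.png

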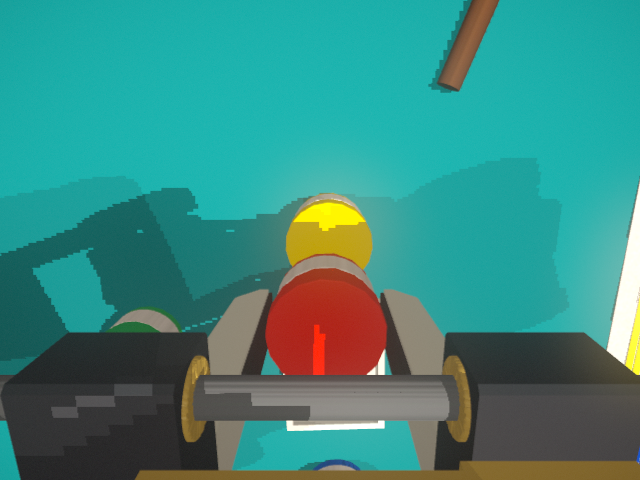

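```bash
python3 -m creep '[[[0,0.001,0.02],[0,0,0],0],[[0,0.001,0.04],[0,0,0],0],[[0,0.001,0.06],[0,0,0],0],[[0,0.001,0.07],[0,0,0],0],[[0,0.001,0.075],[0,0,0],0],[[0,0.001,0.079],[0,0,0],0],[[0,0.001,0.079],[0,0,0],0],[[0,0.001,0.079],[0,0,0],0],[[0,0.001,0.079],[0,0,0],0.7],[[0,0.001,0.079],[0,0,0],0.7],[[0,0.001,0.079],[0,0,0],0.7],[[0,0.001,0.079],[0,0,0],0.7],[[0,0.001,0.05],[0,0,0],0.8],[[0,0.001,0.02],[0,0,0],1],[[0,0.001,-0.02],[0,0,0],1],[[0,0.001,-0.05],[0,0,0],1],[[0,0.001,-0.07],[0,0,0],1],[[0,0.001,-0.07],[0,0,0],1]]'
python3 - <<'E'
from h import *
m=camera_model("wrist"); im=grab_frame("wrist"); cv2.imwrite("pics/w8.png",im[:,:,::-1])
mt=camera_model("top"); T=grab_frame("top"); cv2.imwrite("pics/t3.png",T[:,:,::-1])
print(lid(m,im,(0,150,100),(5,255,255),.088),lid(m,im,(22,100,90),(34,255,255),.05,(200,120,430,330)))
mt=camera_model("top"); T=cv2.imread("pics/top0.png")[:,:,::-1].copy()
r=None
k=np.zeros_like(T); k[255:300,330:405]=T[255:300,330:405]
for z in(.024,.012):
    c=cv2.convexHull(blobs(k,(8,40,60),(25,255,255))[0]); w=np.array([ray(mt,p,z) for p in c[:,0]],np.float32)*1000
    print("rest",cv2.minAreaRect(w))
delta([0.433,-0.155,0.1],np.pi/2)
E
```

```text
time: 17.68
ee_pos: [0.5647, 0.2491, 0.2197]
tcp_rot: [3.134, -0.003, 1.567]
force: [0.5, 0.3, 1.1]
gripper_width: 0.0926
grip_force: 0.0
(array([561.8, 249.3]), array([561.4, 249.6]), 23.2) (array([561.8, 244.5]), array([562. , 250.2]), 28.0)
rest ((433.0202941894531, -155.11976623535156), (24.25662612915039, 109.9060287475586), 22.81216812133789)
rest ((433.22296142578125, -156.59068298339844), (24.548538208007812, 111.22856903076172), 22.812171936035156)
t 17.8 pos [0.563  0.2484 0.2149] yaw 1.567 j6 0.34
shift mm [-403.9 -128.7  114.7] turn [ 0.1 -0.  -0.2]
```

View pics/w8.png

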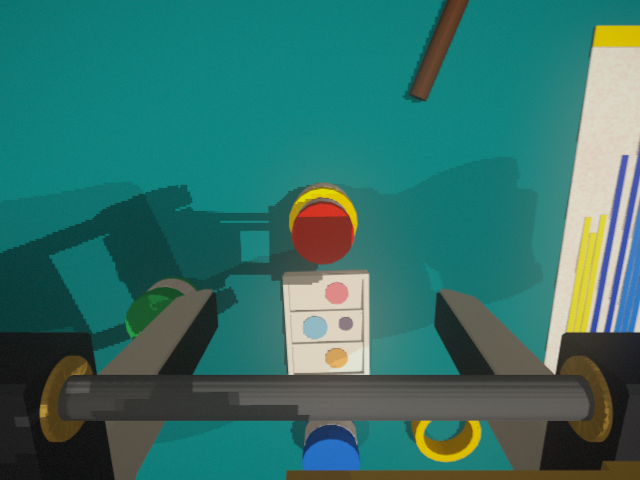

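```bash
python3 -m creep '[[[-0.404,-0.13,0.0],[0,0,-23],1],[[-0.404,-0.13,0],[0,0,-23],1],[[-0.404,-0.13,0.075],[0,0,-23],1],[[-0.404,-0.13,0.075],[0,0,-23],1],[[-0.404,-0.13,0.075],[0,0,-23],1],[[-0.404,-0.13,0.075],[0,0,-23],1],[[-0.404,-0.13,0.075],[0,0,-23],1],[[-0.404,-0.13,0.075],[0,0,-23],1],[[-0.404,-0.13,0.075],[0,0,-23],1],[[-0.404,-0.13,0.075],[0,0,-23],1],[[-0.404,-0.13,0.075],[0,0,-23],1],[[-0.404,-0.13,0.075],[0,0,-23],1],[[-0.404,-0.13,0.075],[0,0,-23],1],[[-0.404,-0.13,0.075],[0,0,-23],1],[[-0.404,-0.13,0.075],[0,0,-23],1]]'
python3 - <<'E'
from h import *
m=camera_model("wrist"); im=grab_frame("wrist"); cv2.imwrite("pics/w9.png",im[:,:,::-1])
c=cv2.convexHull(blobs(im[:370].copy(),(8,40,60),(23,200,255))[0]); w=np.array([ray(m,p,.022) for p in c[:,0]],np.float32)*1000
print("rest",cv2.minAreaRect(w))
delta([0.433,-0.155,0.006],np.radians(112.8))
E
```

```text
time: 19.03
ee_pos: [0.4317, -0.1541, 0.1394]
tcp_rot: [-3.141, -0.001, 1.97]
force: [0.3, -0.4, -0.2]
gripper_width: 0.0931
grip_force: 0.0
rest ((431.8322448730469, -154.9923095703125), (23.928062438964844, 111.53742218017578), 22.330299377441406)
t 19.1 pos [ 0.4318 -0.1541  0.1395] yaw 1.97 j6 -0.84
shift mm [ -1.3   0.8 133.5] turn [-0.  -0.   0.1]
```

View pics/w9.png

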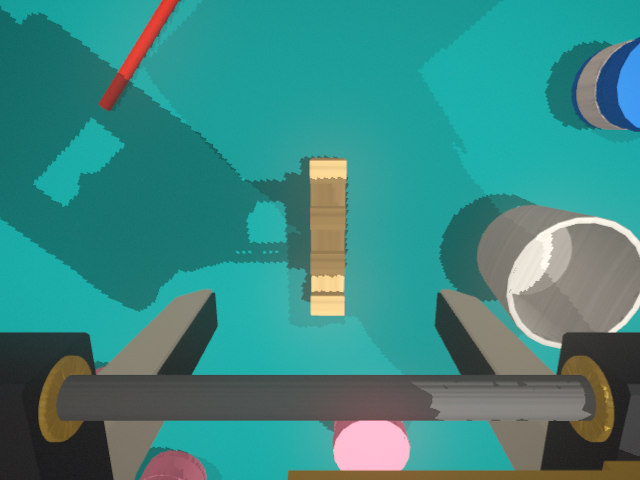

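```bash
python3 -m creep '[[[-0.001,0,0.035],[0,0,0],1],[[-0.001,0,0.07],[0,0,0],1],[[-0.001,0,0.1],[0,0,0],0.7],[[-0.001,0,0.12],[0,0,0],0.6],[[-0.001,0,0.13],[0,0,0],0.6],[[-0.001,0,0.133],[0,0,0],0.5],[[-0.001,0,0.133],[0,0,0],0],[[-0.001,0,0.133],[0,0,0],0],[[-0.001,0,0.133],[0,0,0],0],[[-0.001,0,0.133],[0,0,0],0],[[-0.001,0,0.133],[0,0,0],0],[[-0.001,0,0.133],[0,0,0],0],[[-0.001,0,0.133],[0,0,0],0],[[-0.001,0,0.133],[0,0,0],0],[[-0.001,0,0.133],[0,0,0],0],[[-0.001,0,0.133],[0,0,0],0],[[-0.001,0,0.133],[0,0,0],0]]'
python3 - <<'E'
from h import *
delta([0.6395,0.1374,0.008],np.pi/2+.026)
E
```

```text
time: 20.5
ee_pos: [0.4321, -0.1561, 0.0069]
tcp_rot: [3.141, 0.0, 1.969]
force: [-0.0, 0.2, 6.1]
gripper_width: 0.0235
grip_force: 30.0
t 20.5 pos [ 0.4321 -0.1561  0.0069] yaw 1.969 j6 -0.85
shift mm [190.3 304.9  -1.1] turn [ 0.   0.  21.3]
```

```bash
python3 -m creep '[[[0,0,-0.03],[0,0,0],0],[[0,0,-0.06],[0,0,0],0],[[0,0,-0.1],[0,0,0],0],[[0,0,-0.13],[0,0,0],0],[[0.02,0.03,-0.14],[0,0,2],0],[[0.035,0.056,-0.14],[0,0,4],0],[[0.053,0.085,-0.14],[0,0,7],0],[[0.07,0.112,-0.14],[0,0,10],0],[[0.09,0.144,-0.14],[0,0,13],0],[[0.11,0.176,-0.14],[0,0,16],0],[[0.13,0.208,-0.14],[0,0,18],0],[[0.148,0.237,-0.14],[0,0,20],0],[[0.165,0.264,-0.14],[0,0,21.3],0],[[0.178,0.285,-0.14],[0,0,21.3],0],[[0.186,0.298,-0.14],[0,0,21.3],0],[[0.19,0.305,-0.14],[0,0,21.3],0],[[0.19,0.305,-0.14],[0,0,21.3],0],[[0.19,0.305,-0.14],[0,0,21.3],0],[[0.19,0.305,-0.14],[0,0,21.3],0]]'
python3 - <<'E'
from h import *
m=camera_model("wrist"); im=grab_frame("wrist"); cv2.imwrite("pics/w10.png",im[:,:,::-1])
delta([0.6395,0.1374,0.008],np.pi/2+.026)
E
```

```text
time: 22.08
ee_pos: [0.639, 0.1363, 0.1465]
tcp_rot: [-3.141, 0.0, 1.596]
force: [0.1, -0.9, -1.1]
gripper_width: 0.0234
grip_force: 30.0
t 22.1 pos [0.639  0.1363 0.1467] yaw 1.596 j6 0.11
shift mm [  1.1   0.6 138.7] turn [-0.  0. -0.]
```

View pics/w10.png

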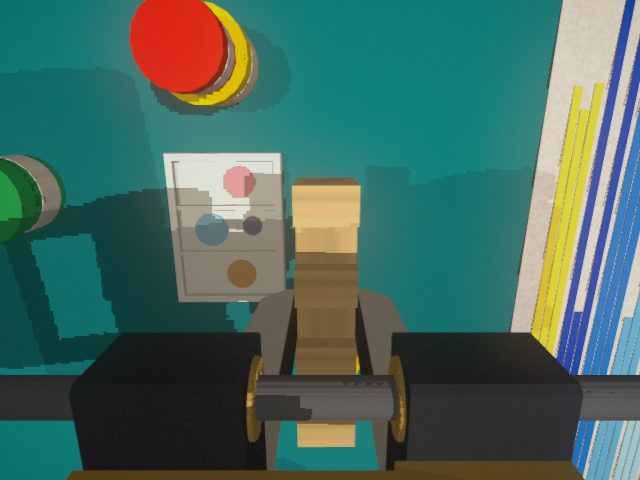

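```bash
python3 -m creep '[[[0.001,0.0005,0.035],[0,0,0],0],[[0.001,0.0005,0.07],[0,0,0],0],[[0.001,0.0005,0.1],[0,0,0],0],[[0.001,0.0005,0.12],[0,0,0],0],[[0.001,0.0005,0.13],[0,0,0],0],[[0.001,0.0005,0.136],[0,0,0],0],[[0.001,0.0005,0.139],[0,0,0],0],[[0.001,0.0005,0.139],[0,0,0],0],[[0.001,0.0005,0.139],[0,0,0],0]]'
python3 -m creep '[[[0,0,0],[0,0,0],0.3],[[0,0,0],[0,0,0],0.3],[[0,0,0],[0,0,0],0.3],[[0,0,-0.005],[0,0,0],0.3],[[0,0,-0.015],[0,0,0],0.3],[[0,0,-0.03],[0,0,0],0.3],[[0,0,-0.06],[0,0,0],0.35],[[0,0,-0.1],[0,0,0],0.5],[[0,0,-0.14],[0,0,0],0.9],[[0,0,-0.18],[0,0,0],1],[[0,0,-0.2],[0,0,0],1],[[0,0,-0.2],[0,0,0],1],[[0,0,-0.2],[0,0,0],1],[[0,0,-0.2],[0,0,0],1]]'
python3 - <<'E'
from h import *
m=camera_model("wrist"); im=grab_frame("wrist"); cv2.imwrite("pics/w11.png",im[:,:,::-1])
delta([0.45,-0.2,0.25],np.pi/2)
E
```

```text
time: 22.88
ee_pos: [0.6407, 0.1383, 0.009]
tcp_rot: [3.14, -0.0, 1.597]
force: [-0.0, 0.5, -1.4]
gripper_width: 0.0238
grip_force: 30.0
time: 24.05
ee_pos: [0.6394, 0.1382, 0.2074]
tcp_rot: [-3.141, 0.0, 1.597]
force: [-0.2, 0.0, -0.0]
gripper_width: 0.0743
grip_force: 0.0
t 24.1 pos [0.6393 0.1382 0.2067] yaw 1.597 j6 0.12
shift mm [-333.1 -198.1  -42.9] turn [-0.1  0.   1.5]
```

Move the arm away to clear the views and check everything.

```bash
python3 -m creep '[[[-0.33,-0.2,-0.06],[0,0,0],1],[[-0.33,-0.2,-0.06],[0,0,0],1],[[-0.33,-0.2,-0.06],[0,0,0],1],[[-0.33,-0.2,-0.06],[0,0,0],1],[[-0.33,-0.2,-0.06],[0,0,0],1],[[-0.33,-0.2,-0.06],[0,0,0],1],[[-0.33,-0.2,-0.06],[0,0,0],1],[[-0.33,-0.2,-0.06],[0,0,0],1],[[-0.33,-0.2,-0.06],[0,0,0],1],[[-0.33,-0.3,-0.06],[0,0,0],1],[[-0.33,-0.3,-0.06],[0,0,0],1],[[-0.33,-0.3,-0.06],[0,0,0],1],[[-0.33,-0.3,-0.06],[0,0,0],1],[[-0.33,-0.3,-0.06],[0,0,0],1]]'
python3 - <<'E'
from h import *
mt=camera_model("top"); T=grab_frame("top").copy(); cv2.imwrite("pics/t9.png",T[:,:,::-1])
S=grab_frame("scene")
def tr(f):
    try: return f()
    except Exception as e: return "none"
print("pal",palette(mt,T,(180,185,275,245)))
k=np.zeros_like(T); k[160:185,190:270]=T[160:185,190:270]
def rest():
    c=cv2.convexHull(blobs(k,(8,40,60),(25,255,255))[0]); return cv2.minAreaRect(np.array([ray(mt,p,.024) for p in c[:,0]],np.float32)*1000)
print("rest",tr(rest))
for n,lo,hi,z,b in [("blue",(105,120,100),(122,255,255),.05,(255,175,325,245)),("green",(50,90,80),(72,255,255),.05,(180,250,240,305)),("red",(0,130,100),(8,255,255),.088,(120,170,200,250)),("yellow",(24,90,120),(34,255,255),.05,(120,170,200,250)),("tape",(18,120,80),(32,255,255),.022,(260,130,310,173))]:
    print(n,tr(lambda:lid(mt,T,lo,hi,z,b)))
o=np.zeros((600,800,3),np.uint8); o[:288,:480]=cv2.resize(T[130:310,130:430],(480,288)); o[300:600,:400]=S[100:400,200:600]
cv2.imwrite("pics/final.png",o[:,:,::-1])
E
```

```text
time: 25.27
ee_pos: [0.3479, -0.1995, 0.2673]
tcp_rot: [-3.141, -0.0, 1.595]
force: [-0.0, -1.5, -0.4]
gripper_width: 0.093
grip_force: 0.0
pal ((566.681884765625, 135.54367065429688), (79.02698516845703, 111.24177551269531), 1.2736575603485107)
rest ((638.7210693359375, 136.26060485839844), (27.13077735900879, 110.83720397949219), 1.3718544244766235)
blue (array([569.3,  11.3]), array([569.3,  11.2]), 27.8)
green (array([419.4, 157.7]), array([419.6, 157.5]), 28.1)
red (array([562.6, 247. ]), array([563.1, 246.8]), 23.3)
yellow none
tape (array([687.3,  19. ]), array([687.4,  19.1]), 35.3)
```

View pics/final.png

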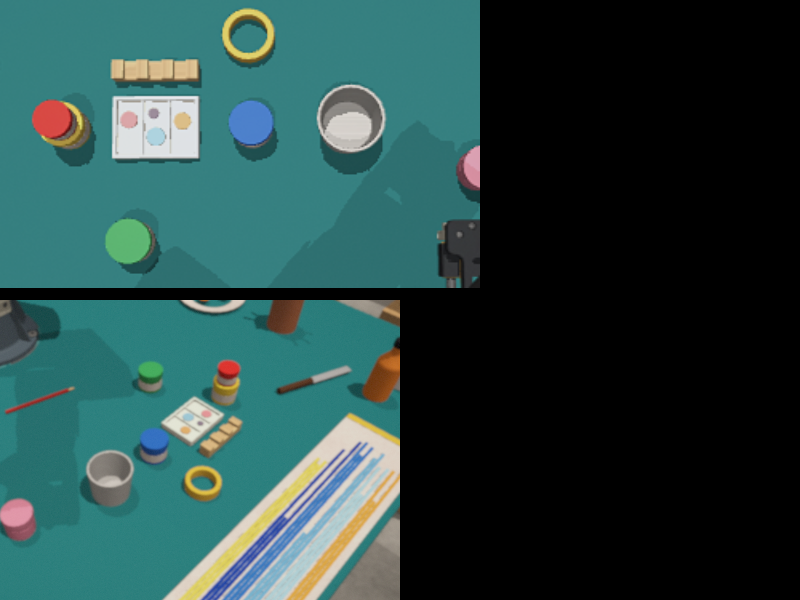

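The combined view shows everything standing upright and in place. In the top crop, the red-on-yellow stack is at about (58,122), the rest at (155,70), parallel to the palette at (155,128), and the blue tub at (251,122), midway to the pot. The green tub and the tape have not moved.

```bash
python3 -c "
from workcell import *
print(job_done())"
```

```text
the job is handed in; nothing more can be done
None
```

The painting place is set out as asked and handed in at about 25 s: the last camera check put every placed item within about 2 mm of its spot, except the yellow tub, which was last measured just after the red one was stacked on it. The green tub and the tape roll did not move.

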